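# Put the bead-workshop things back in their sorting trays

### The job

Tidy up the craft table by sorting the five loose things by kind, whatever their colour: both bead pots into the purple tray, both thread bobbins into the yellow tray and the roll of tape into the white tray. Leave each one right way up as it stood, flat on the floor of its tray, and leave the flower pot and the scissors where they are.

Things in the scene. Friction and masses are not known exactly. Their poses are not given: they have to be found in the camera images.
- pot_pink: Small round screw-lid pot full of pink beads: clear sides, pink lid; 48 mm diameter, 45 mm high, about 60 g, standing upright. Origin: centre of its underside; z up along its axis.
- pot_turquoise: Small round screw-lid pot full of turquoise beads: clear sides, turquoise lid; 48 mm diameter, 45 mm high, about 60 g, standing upright. Origin: centre of its underside; z up along its axis.
- bobbin_red: Stiff bobbin of red thread with white plastic ends and a small dark centre spot on top: 42 mm diameter, 55 mm high, about 45 g, standing on end. Origin: centre of its lower end (at the start); z up along its axis.
- bobbin_mint: Stiff bobbin of pale mint green thread with white plastic ends and a small dark centre spot on top: 42 mm diameter, 55 mm high, about 45 g, standing on end. Origin: centre of its lower end (at the start); z up along its axis.
- tape_roll: Roll of orange craft tape lying flat: a ring of 52 mm outside diameter, 34 mm hole, 24 mm high, about 50 g. Origin: centre of its underside; z up along its axis.
- tray_purple: Purple plastic tray for the bead pots, empty, open on top, fixed to the table: 120 (x) by 156 (y) by 18 mm high outside, walls and floor 5 mm thick, inside 110 by 146 mm. Origin: centre of its underside; x along the short side, y along the long side, z up; inner floor 5 mm above the origin. Two things fit side by side along y, 72 mm apart.
- tray_yellow: Yellow plastic tray for the bobbins, empty, open on top, fixed to the table: 120 (x) by 156 (y) by 18 mm high outside, walls and floor 5 mm thick, inside 110 by 146 mm. Origin: centre of its underside; x along the short side, y along the long side, z up; inner floor 5 mm above the origin. Two things fit side by side along y, 72 mm apart.
- tray_white: White plastic tray for the tape roll, empty, open on top, fixed to the table: 120 (x) by 156 (y) by 18 mm high outside, walls and floor 5 mm thick, inside 110 by 146 mm. Origin: centre of its underside; x along the short side, y along the long side, z up; inner floor 5 mm above the origin. Two things fit side by side along y, 72 mm apart.
- flower_pot: Bystander: small white flower pot with make-believe flowers, 58 mm diameter, about 85 mm high, loose. Origin: centre of its underside. Not to be moved.
- scissors: Bystander: purple-handled scissors lying flat, 130 mm long, 67 mm wide over the handles, 10 mm high, loose. Origin: under the pivot; x towards the blade tips. Not to be moved.
Things that resemble listed ones, but are neither listed nor needed, are in the scene too. Of the things like the pot_pink, leave any that is blue; of the rest the larger one is meant. What is meant by the bobbin_mint is not blue, and is the smaller of those in its own colour.

How it is judged:
At the end, for the whole second after the job is handed in: Bead pots in the purple tray, bobbins in the yellow, tape in the white: axis within 36 mm (short side) and 56 mm (long side) of the tray centre, underside 2 to 10 mm above the tray underside, upright within 0.12 rad, at rest; flower pot and scissors within 20 mm of their start (x of pot_pink in the frame of tray_purple between -0.036 and 0.036 m and y of pot_pink in the frame of tray_purple between -0.056 and 0.056 m and z of pot_pink in the frame of tray_purple between 0.002 and 0.01 m and angle between each of pot_pink, pot_turquoise, bobbin_red, bobbin_mint, tape_roll's own z axis and vertical below 0.12 rad and linear speed of each of pot_pink, pot_turquoise, bobbin_red, bobbin_mint, tape_roll below 0.02 m/s and angular speed of each of pot_pink, pot_turquoise, bobbin_red, bobbin_mint, tape_roll below 0.3 rad/s and x of pot_turquoise in the frame of tray_purple between -0.036 and 0.036 m and y of pot_turquoise in the frame of tray_purple between -0.056 and 0.056 m and z of pot_turquoise in the frame of tray_purple between 0.002 and 0.01 m and x of bobbin_red in the frame of tray_yellow between -0.036 and 0.036 m and y of bobbin_red in the frame of tray_yellow between -0.056 and 0.056 m and z of bobbin_red in the frame of tray_yellow between 0.002 and 0.01 m and x of bobbin_mint in the frame of tray_yellow between -0.036 and 0.036 m and y of bobbin_mint in the frame of tray_yellow between -0.056 and 0.056 m and z of bobbin_mint in the frame of tray_yellow between 0.002 and 0.01 m and x of tape_roll in the frame of tray_white between -0.036 and 0.036 m and y of tape_roll in the frame of tray_white between -0.056 and 0.056 m and z of tape_roll in the frame of tray_white between 0.002 and 0.01 m and distance of each of flower_pot, scissors from where it was at the start of the episode below 0.02 m); the robot touches nothing.
It fails at once if the flower pot is knocked over (angle between flower_pot's own z axis and vertical above 0.5 rad).
It fails at once if the flower pot is moved (distance of flower_pot from where it was at the start of the episode above 0.03 m).
It fails at once if the scissors are moved (distance of scissors from where it was at the start of the episode above 0.03 m).
It also fails if it takes over 120 s, if anything falls off the work surface, if the arm or the gripper's body presses on something with over 40 N, if the wrist force passes 120 N, or if a joint passes its speed limit or range.

### The arm

A 7-joint arm with a two-finger parallel gripper is mounted at the origin on the work surface. World frame = base frame: x ahead of the robot, y to its left, z up, the work surface at z = 0. Lengths are in m, angles in rad, forces in N, time in s.
With the tool pointing down it reaches from about 0.425 to 0.95 m from the base axis. Payload 4.7 kg.
Tool frame: the origin (TCP) lies on the centre line of the jaws, within the pads' length; the fingertips stand robot.nose_length ahead of it and the grasp point (between the pads) lies 8 mm behind it (robot.nose_length is the distance from the TCP to the fingertips, in m); z points along the fingers, y is the line along which they close (so a half turn about z gives the same grasp; the last joint's range is limited). The gripper opens to 85 mm and grips with 20 to 120 N. Pads are 22 mm wide; open, the fingers measure 114 mm over their backs; the gripper's body (76 mm by 85 mm) begins 54 mm behind the grasp point. The pads swing forward as they close: fully open they stand 13 mm farther back than shut.
Start: joints at [-1.292, 0.469, -0.049, 1.532, 0.024, 1.141, -0.082], TCP at [0.204, 0.643, 0.242] pointing down, gripper open.
Joint ranges: [-2.59, 2.59], [-0.33, 1.99], [-1.39, 1.29], [0.1, 2.45], [-1.04, 4.18], [0.21, 1.99], [-2.66, 2.66]. Speed limits (rad/s): [2.57, 2.57, 3.14, 3.14, 3.14, 3.14, 3.14].

### API

Orientations are given as [roll, pitch, yaw] about the fixed x, y, z axes, in that order (R = Rz(yaw) Ry(pitch) Rx(roll)).
In Python, from plant import robot gives the robot as it stands. Calls block until the motion is done:
- robot.goto(position, orientation): joint-space move of the TCP to a pose.
- robot.move_straight(position, vel=0.15, attitude=None, contact_N=None): straight line of the TCP; attitude=None keeps the orientation; vel is the mean speed in m/s. With contact_N (N) it stops when the force on the tool has changed by that much, and returns True; else False.
- robot.move_joints(angles): joint-space move.
- robot.grip(opening, strength=None): opening from 0.0 (shut) to 1.0 (fully open); strength is the grip in N (None keeps the last); returns when the fingers have stopped.
- robot.sleep(seconds).
- robot.inverse_kinematics(position, orientation): joint angles nearest the present ones, or None.
- robot.sense(): the state.
- robot.grab_frame(name): name is "scene" or "top"; returns a dict with "image" (400x640x3 uint8, red, green, blue), "range_z" (400x640 float32, m along the optical axis (not along the pixel's ray), 0 where there is no reading), "fx", "fy", "cx", "cy" (pixels), "R" (3x3) and "t" (3): a world point X has camera coordinates R X + t. Camera axes: x right, y down, z forward; pixel columns grow to the right and rows downward; lengths in m; the calibration is good to about 2 mm. A picture is of the moment at which its call begins.
A pose or a line that the arm cannot do raises robot.IKError and nothing moves.
- robot.close_job(): hands the job in; it is judged then, once.
The state is a dict: "t": time; "joint_pos": joint angles; "joint_velocities": joint speeds; "effort": joint torques, N m; "tcp_pos": TCP position; "tcp_rot": TCP orientation; "wrist_force": force on the tool from outside, world axes, zero at the start; "torque": the same for the moment, N m; "opening": opening from 0.0 (shut) to 1.0 (fully open); "gripper_force": force on a finger pad.
Only numpy, scipy, OpenCV 4.12 (cv2) and the standard library are available. Lean on these libraries where they do the work, as an engineer would, in place of code of your own. Each camera call takes 0.05 s, during which the arm holds its last target. There are 200 camera calls.

## Working session

There is one attempt and no reset: what is moved stays moved. The work goes in short steps, each a Python script; the robot and the scene stay as the last script left them, time stands still between calls to the robot, and variables do not carry over. Pictures are saved under pics/ and viewed, at most 14 in all, crops included, and the job is handed in when it is done.

```bash
ls; mkdir -p pics
python3 - <<'E'
from plant import robot
import cv2,numpy as np
print(robot.nose_length, robot.sense())
for n in("top","scene"):
    f=robot.grab_frame(n); cv2.imwrite(f"pics/{n}0.png",f["image"][:,:,::-1]); np.savez(f"{n}0.npz",**f)
    print(n,f["fx"],f["cx"],f["cy"],f["R"],f["t"],(f["range_z"]==0).mean())
E
```

```text
pics
0.011 {'t': 0.0, 'joint_pos': array([-1.29188914,  0.4694696 , -0.04861336,  1.53371176,  0.02412886,
        1.14099269, -0.08229432]), 'joint_velocities': array([ 0.00073813,  0.00080203,  0.00066004, -0.00285396, -0.00156072,
        0.00067657,  0.00028435]), 'effort': array([ 8.08591940e-04, -5.10305572e+01, -4.67350858e-02, -2.37713081e+01,
        1.05358593e-02,  7.54818408e-03, -1.29697793e-05]), 'tcp_pos': array([0.20431797, 0.64273596, 0.24123493]), 'tcp_rot': array([-3.13960020e+00,  9.14710361e-05,  2.83385175e+00]), 'wrist_force': array([-0.99848915,  0.15449119,  0.26334981]), 'torque': array([ 0.03251141, -0.07731061,  0.04870741]), 'gripper_force': 0.0, 'opening': 1.0036511671686303}
top 414.33067936060456 315.05761849567045 199.28312756677713 [[ 0.01704113 -0.99984865  0.00350481]
 [-0.99425403 -0.01731607 -0.10563657]
 [ 0.10568127 -0.0016845  -0.99439863]] [-0.02025147  0.46292731  1.05489689] 0.00393359375
scene 462.90764817276363 321.3790319879378 196.01559946466352 [[-0.03745803  0.99928821  0.00446831]
 [ 0.82551102  0.03346325 -0.56339309]
 [-0.5631416  -0.01741496 -0.82617689]] [ 0.00618953 -0.3902971   1.32338537] 0.0039140625
```

View pics/top0.png

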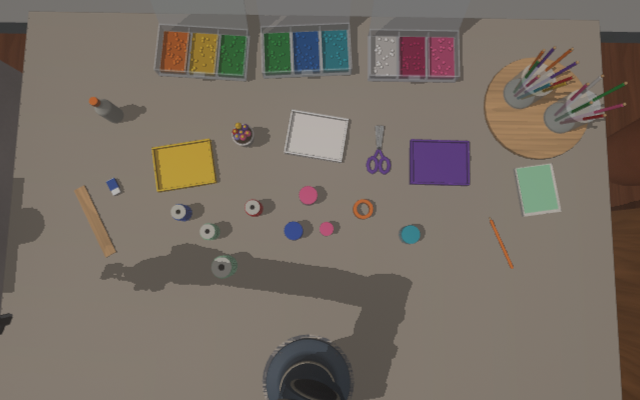

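View pics/scene0.png

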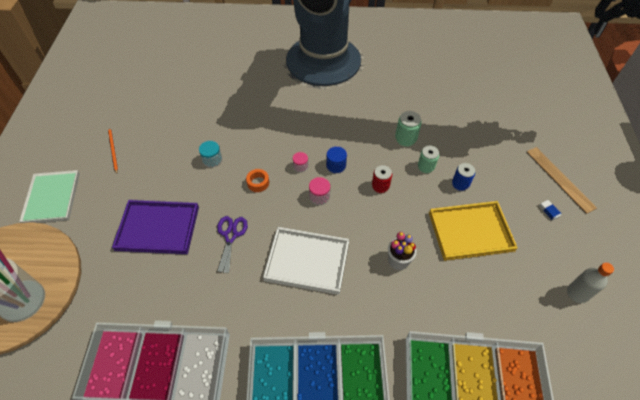

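Candidates in the top view:
- **Pink pot:** (308,195) large pink, (326,229) small pink, (293,231) blue. I choose (308,195).
- **Mint bobbin:** (209,231) small mint, (222,267) large mint, (180,212) blue. I choose (209,231).
- **No look-alikes:** red bobbin (253,208), turquoise pot (411,235), tape (363,209).

Next I'll measure them and check the choice in one crop.

```bash
cat > vis.py <<'E'
import numpy as np,cv2
def pts(f):
    v,u=np.mgrid[0:400,0:640]; z=f["range_z"]
    c=np.stack([(u-f["cx"])/f["fx"]*z,(v-f["cy"])/f["fy"]*z,z],-1)
    return (c-f["t"])@f["R"]   # R^T (c-t)
def blobs(f,hmin=.008,box=(.25,.75,-.45,.5)):
    P=pts(f);h=P[...,2]
    m=((f["range_z"]>0)&(h>hmin)&(P[...,0]>box[0])&(P[...,0]<box[1])&(P[...,1]>box[2])&(P[...,1]<box[3])).astype(np.uint8)
    n,L,s,c=cv2.connectedComponentsWithStats(m,connectivity=4)
    out=[]
    for i in range(1,n):
        if s[i,4]<60: continue
        k=L==i; hm=np.percentile(h[k],90); t=k&(h>hm-.006)
        q=P[t][:,:2].astype(np.float32)
        (r,d,a)=cv2.minAreaRect(q*1000); (cc,rad)=cv2.minEnclosingCircle(q*1000)
        rgb=np.median(f["image"][t],0)
        out.append(dict(px=c[i].round(),top=hm,c=np.array(cc),D=2*rad,rect=(np.round(r),np.round(d),round(a)),rgb=rgb,n=len(q)))
    return out
E
python3 - <<'E'
import numpy as np,cv2
from vis import *
for n in("top0","scene0"):
    f=dict(np.load(n+".npz")); print(n)
    for b in blobs(f): print(b["px"],"top %.3f"%b["top"],b["c"].round(),"D%.0f"%b["D"],*b["rect"],b["rgb"],b["n"])
im=cv2.imread("pics/scene0.png")[110:270,190:520]
cv2.imwrite("pics/crop0.png",cv2.resize(im,None,fx=2.4,fy=2.4,interpolation=cv2.INTER_CUBIC))
E
```

```text
top0
[316. 135.] top 0.020 [635. -13.] D193 [636. -13.] [156. 121.] 81 [156. 151. 148.] 382
[243. 135.] top 0.084 [625. 177.] D44 [625. 177.] [31. 41.] 84 [128.  94.  68.] 105
[183. 165.] top 0.020 [549. 337.] D192 [550. 337.] [121. 157.] 10 [154.  131.   53.5] 400
[441. 162.] top 0.020 [ 570. -342.] D195 [ 570. -342.] [156. 121.] 89 [ 86.  59. 113.] 397
[378. 165.] top 0.013 [ 561. -180.] D65 [ 561. -180.] [52. 61.] 0 [ 90.  65. 117.] 194
[308. 195.] top 0.047 [472.   5.] D48 [472.   5.] [47. 45.] 62 [178.  84. 114.] 259
[363. 209.] top 0.026 [ 441. -138.] D52 [ 440. -138.] [50. 50.] 68 [172.5  98.5  55. ] 170
[254. 208.] top 0.057 [437. 145.] D41 [438. 146.] [36. 38.] 1 [157. 154. 145.] 179
[181. 212.] top 0.057 [423. 330.] D41 [423. 331.] [38. 38.] 16 [157. 153. 146.] 187
[294. 230.] top 0.047 [381.  41.] D48 [381.  42.] [43. 46.] 1 [ 58.  76. 137.] 266
[326. 229.] top 0.037 [387. -43.] D36 [387. -43.] [33. 33.] 1 [178.  83. 114.] 148
[210. 231.] top 0.057 [374. 256.] D41 [375. 256.] [37. 37.] 50 [158. 155. 147.] 181
[409. 234.] top 0.047 [ 376. -256.] D48 [ 377. -256.] [45. 46.] 
[... 531 characters left out ...]
.] 157
[464. 176.] top 0.055 [427. 333.] D42 [427. 332.] [37. 38.] 85 [174.5 175.5 161. ] 206
[382. 179.] top 0.056 [440. 146.] D41 [440. 146.] [39. 38.] 0 [175. 175. 160.] 209
[257. 179.] top 0.024 [ 443. -137.] D54 [ 444. -137.] [51. 50.] 33 [198.  97.  35.] 218
[319. 190.] top 0.045 [475.   6.] D49 [475.   7.] [47. 46.] 54 [206.  73. 117.] 310
[155. 227.] top 0.018 [ 571. -341.] D197 [ 572. -341.] [158. 123.] 89 [ 67.  36. 106.] 669
[473. 230.] top 0.018 [553. 338.] D195 [554. 338.] [122. 157.] 10 [178. 143.  41.] 669
[306. 260.] top 0.018 [637. -12.] D194 [638. -12.] [156. 122.] 81 [183. 183. 172.] 677
[401. 251.] top 0.081 [629. 179.] D47 [629. 178.] [37. 43.] 78 [145.  102.5  70.5] 206
```

View pics/crop0.png

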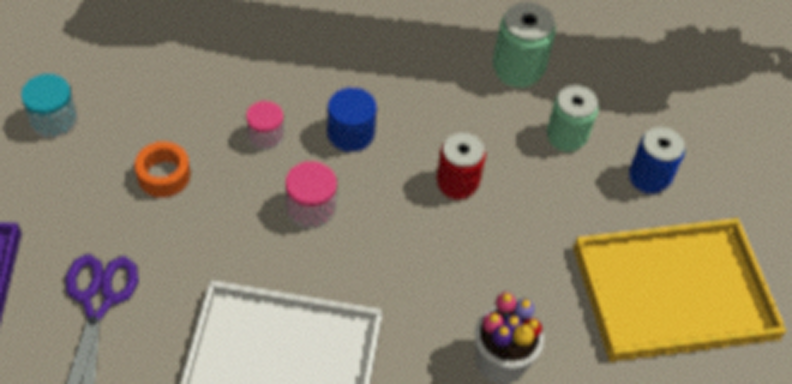

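Crop check: the large pink lid is at (311,185) with the small pink at (265,117) and blue at (352,108). The small mint bobbin is at (575,105), with the big mint behind it and blue to its right. Both choices hold, and the sizes fit (48 mm pot, 41 mm bobbin). I'll start with the tape.

```bash
cat > act.py <<'E'
import numpy as np
from plant import robot
UP=.2
def ori(p,close):      # tool down, closing line at angle close (deg); pick the half turn that is easier
    best=None
    for k in(-90,90):
        y=np.deg2rad(close+k); y=(y+np.pi)%(2*np.pi)-np.pi
        q=robot.inverse_kinematics(p,[np.pi,0,y])
        if q is None: continue
        c=np.abs(np.array(q)-robot.sense()["joint_pos"]).max()+.3*abs(q[6])
        if best is None or c<best[0]: best=(c,[np.pi,0,y])
    return best[1]
def pick(xy,close,z,strength=30):
    p=[*xy,UP]; robot.grip(1.0); robot.goto(p,ori(p,close))
    hit=robot.move_straight([*xy,z],vel=.12,contact_N=15)
    robot.grip(0.0,strength); s=robot.sense()
    robot.move_straight([*xy,UP],vel=.15); e=robot.sense()
    print("pick hit",hit,"z",s["tcp_pos"].round(4),"open %.3f -> %.3f F %.1f"%(s["opening"],e["opening"],e["gripper_force"]),"t %.1f"%e["t"])
    return e["opening"]
def place(xy,close,z,op):
    p=[*xy,UP]; robot.goto(p,ori(p,close))
    robot.move_straight([*xy,z+.02],vel=.15)
    hit=robot.move_straight([*xy,z],vel=.04,contact_N=5); s=robot.sense()
    robot.grip(min(1,op+.16)); robot.sleep(.2)
    robot.move_straight([*xy,UP],vel=.15); e=robot.sense()
    print("place hit",hit,s["tcp_pos"].round(4),"open %.3f"%e["opening"],"t %.1f"%e["t"])
def slot(c,yaw,dy):
    a=np.deg2rad(yaw); return np.array(c)+dy*np.array([-np.sin(a),np.cos(a)])
E
python3 - <<'E'
from act import *
import cv2
o=pick((.442,-.137),90,.016)
if o>.3: place((.636,-.012),-9,.0215,o)
f=robot.grab_frame("scene"); cv2.imwrite("pics/s1.png",f["image"][:,:,::-1])
E
```

```text
pick hit False z [ 0.4422 -0.137   0.0166] open 0.597 -> 0.597 F 31.3 t 6.7
place hit True [ 0.6356 -0.0118  0.0217] open 0.756 t 11.2
```

View pics/s1.png

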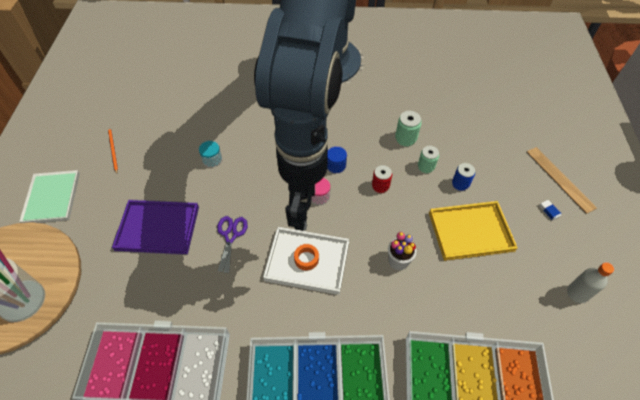

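The tape lies flat in the white tray at (306,257), and nothing else has moved. Next are the pots.

Run:
```python
from act import *
import cv2
o=pick((.474,.006),90,.020)
if o>.3:
    place(slot((.570,-.342),-1,.036),-1,.0255,o)
    o=pick((.377,-.256),90,.020)
    if o>.3: place(slot((.570,-.342),-1,-.036),-1,.0255,o)
f=robot.grab_frame("scene"); cv2.imwrite("pics/s2.png",f["image"][:,:,::-1])
```

```text
pick hit False z [0.4742 0.0061 0.0204] open 0.555 -> 0.553 F 30.9 t 16.4
place hit True [ 0.5704 -0.3055  0.0255] open 0.713 t 21.1
pick hit False z [ 0.3772 -0.256   0.0204] open 0.554 -> 0.554 F 30.9 t 26.1
place hit True [ 0.569  -0.3776  0.0255] open 0.717 t 31.0
```

View pics/s2.png

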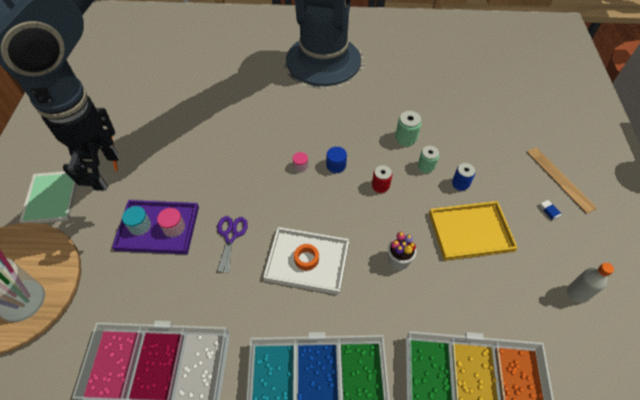

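Both pots stand in the purple tray at (136,220) and (171,222). Next are the bobbins.

Run:
```python
from act import *
from vis import *
o=pick((.3765,.2565),130,.023)
if o>.3:
    place(slot((.5515,.3375),10,.036),10,.0285,o)
    o=pick((.439,.146),90,.023)
    if o>.3: place(slot((.5515,.3375),10,-.036),10,.0285,o)
robot.goto([.45,.05,.3],ori([.45,.05,.3],90))
for n in("scene","top"):
    f=robot.grab_frame(n); cv2.imwrite(f"pics/{n}3.png",f["image"][:,:,::-1])
    print(n)
    for b in blobs(f,.021)+blobs(f): 
        if b["top"]<.2: print(b["px"],"top %.4f"%b["top"],b["c"].round(),"D%.0f"%b["D"],b["rgb"])
```

```text
pick hit False z [0.3767 0.2567 0.0234] open 0.480 -> 0.480 F 30.3 t 37.2
place hit True [0.5449 0.3726 0.0285] open 0.643 t 41.6
pick hit False z [0.4392 0.1461 0.0234] open 0.486 -> 0.486 F 30.4 t 46.7
place hit True [0.5573 0.3019 0.0285] open 0.645 t 51.4
scene
[408. 126.] top 0.0725 [292. 214.] D57 [180.  180.5 165. ]
[336. 157.] top 0.0450 [384.  42.] D49 [ 25.  61. 152.]
[300. 160.] top 0.0342 [391. -42.] D38 [207.  74. 118.]
[464. 175.] top 0.0557 [426. 332.] D42 [176. 178. 164.]
[135. 219.] top 0.0502 [ 572. -380.] D50 [ 37. 145. 155.]
[170. 221.] top 0.0503 [ 573. -305.] D49 [129.  44.  71.]
[491. 220.] top 0.0605 [547. 371.] D41 [182.5 183.  165. ]
[458. 224.] top 0.0609 [560. 302.] D42 [183. 183. 165.]
[402. 250.] top 0.0816 [630. 178.] D48 [151.  102.5  67.5]
[306. 256.] top 0.0294 [637. -13.] D53 [210. 102.  36.]
[408. 128.] top 0.0724 [292. 214.] D57 [180. 180. 165.]
[336. 159.] top 0.0449 [384.  42.] D49 [ 25.  61. 152.]
[300. 161.] top 0.0340 [391. -42.] D38 [207.  74. 118.]
[463. 176.] top 0.0554 [426. 332.] D42 [176. 178. 164.]
[148. 224.] top 0.0489 [ 572. -380.] 
[... 579 characters left out ...]
0 [171. 166. 155.]
[167. 165.] top 0.0619 [543. 370.] D41 [171. 167. 158.]
[181. 212.] top 0.0575 [422. 331.] D40 [173. 169. 160.]
[326. 229.] top 0.0368 [387. -43.] D36 [193.  89. 124.]
[317. 135.] top 0.0312 [634. -15.] D51 [189. 108.  60.]
[183. 164.] top 0.0196 [550. 337.] D194 [166.5 141.   58. ]
[447. 162.] top 0.0511 [ 569. -379.] D48 [ 58. 135. 147.]
[428. 160.] top 0.0522 [ 570. -305.] D48 [132.  66.  88.]
[195. 161.] top 0.0622 [556. 301.] D40 [171. 166. 155.]
[376. 163.] top 0.0123 [ 562. -178.] D61 [ 96.  68. 125.]
[168. 166.] top 0.0618 [543. 370.] D41 [171. 167. 158.]
[181. 212.] top 0.0574 [422. 331.] D40 [173. 168. 160.]
[326. 229.] top 0.0368 [387. -43.] D36 [193.  89. 124.]
```

View pics/scene3.png

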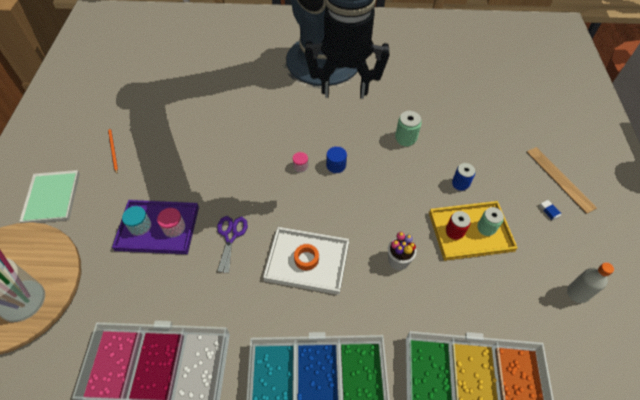

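All five things stand flat in their trays: the pots at (136,220) and (171,222), the tape at (306,257), and the bobbins at (458,225) and (490,221). They sit 5 mm up and within a few mm of their slots, and the scissors and flower pot haven't moved.

```bash
python3 -c "
from plant import robot
print(robot.close_job(), robot.sense()['t'])"
```

```text
the job is handed in; nothing more can be done
the job is handed in; nothing more can be done
```

The job is handed in: both pots are in the purple tray, both bobbins in the yellow and the tape in the white, all flat and upright, with the flower pot and scissors unmoved in the last pictures; no verdict came back.

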